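Cover the leak-test pot and lock the hold-down leg at its length mark

TASK

Lower the loose cover onto the test pot so that it sits seated and level, and let go of it. Then take the upright cam lever on the spring-loaded sliding leg, run the leg out until its pointer stands on the line of the index plate and, only then, with the leg held there, slide the lever fully across to closed. Finish while still gripping the lever, with the leg held on its mark against the spring: do not let go, do not shift the index plate, and leave everything else on the bench where it is.

Things in the scene. Friction and masses are not known exactly. Their poses are not given: they have to be found in the camera images.
- rig: the fixed leak-test rig: aluminium base plate 350 x 130 x 12 mm on the bench, carrying at one end an open steel pot and at the other a grey guide block (140 x 52 mm) with the sliding leg on top. Origin: underside of the rig, on its middle line, 100 mm before the pot's axis; its x axis (level) points along the leg towards the pot, y to the left of that, z up. Stands anywhere within some 10 cm, turned by up to 26 degrees from crosswise, the pot to the left as the robot sees it.
- pot_rim (a point): centre of the pot's mouth, at the height of its rim (70 mm above the bench). Pot outer diameter 92 mm, inner 84 mm. Axes as the rig's.
- cover_mid (a point): centre of the loose aluminium cover (on its axis, half-way up its height of 52 mm): a spigot of 76 mm diameter, 8 mm high, below; a disc of 100 mm diameter, 6 mm thick; a round knob on top of 26 mm diameter, 38 mm high, from 12 mm below to 26 mm above this point's height. z is its axis. About 0.25 kg. It starts upright, spigot down, on the bench; seated, the spigot is inside the pot, the disc lies on the rim and this point is 18 mm above pot_rim.
- leg (a joint): travel of the sliding leg along the rig's x towards the pot, m: 0 = drawn back (start), at most 0.075. A spring draws it back to 0 whenever it is not held, with the lever closed too (2.4 N at 0, 4.4 N at 0.065). The foot at its front end is 44 mm wide, its tip 80 mm short of the pot's axis at 0, and it runs 6 mm above a seated cover's disc, beside the knob.
- leg_pointer (a point): tip of the small steel pointer on the -y side of the leg's carriage, 102 mm above the bench, moves with the leg. At the mark when it has the same place along the rig's x as length_line.
- length_line (a point): black line across the small aluminium index plate (22 x 24 mm) on the white scale bar on the -y side of the leg: the length mark, 36 to 58 mm from the pointer's start towards the pot. The plate is stiff on the bar. Axes as the rig's.
- cam (a joint): travel of the cam lever across the leg, along the rig's +y, m: 0 = open, 0.032 = fully closed (end stop). Starts at 0 to 0.008. Stays where it is left; moves with about 4 N.
- lever_grip (a point): middle of the black upright tab of the cam lever that rides on the leg's carriage: tab 14 mm thick along the rig's x, 22 mm along y, from 22 mm below to 20 mm above this point (130 mm above the bench); below it a flat foot 40 x 26 x 6 mm and the carriage, 66 x 78 mm, its ribs reaching 106 mm above the bench. The tab is rigid along the rig's x with the leg, so pushing it along x moves the leg and along y only the lever. Axes as the rig's.
- spring_a_mid (a point): bystander: black rubber air spring, 92 mm diameter, 117 mm high, centre 50 mm up; on the left
- spring_b_mid (a point): bystander: another such air spring; on the right
- collar_mid (a point): bystander: steel collar ring, 48 mm diameter, 18 mm high, its centre
- spanner_grip (a point): bystander: steel spanner lying flat, a point on its handle
- flange_mid (a point): bystander: steel flange, 84 mm diameter with a hub 40 mm in diameter, 24 mm high, its centre
- nipple_mid (a point): bystander: small brass fitting, 28 mm diameter, 34 mm high, its centre
- cover: the cover itself; origin at the centre of the spigot's underside, 26 mm below cover_mid
Mind the look-alikes: they are no part of the job. Several things look just like the cover: the one meant starts farthest to the robot's right.

How it is judged:
On the way, in this order (a step that is already met when the one before it is completed fails the run):
1. the cover sits seated and level on the pot, let go (z of cover_mid in the frame of pot_rim between 0.0155 and 0.0205 m and horizontal distance between cover_mid and pot_rim below 0.006 m and angle between cover_mid's own z axis and vertical below 0.04 rad and contact force between the fingers and cover below 0.05 N), for 0.2 s.
2. the leg is held with its pointer on the line, the lever still open (x of leg_pointer in the frame of length_line between -0.004 and 0.004 m and contact force between the fingers and cam above 2 N and value of joint cam below 0.014 m), for 0.2 s.
3. the lever is fully closed with the leg held on the mark (x of leg_pointer in the frame of length_line between -0.004 and 0.004 m and contact force between the fingers and cam above 2 N and value of joint cam above 0.028 m), for 0.2 s.
At the end, for the whole second after the job is handed in: Cover on the pot, let go: centre within 6 mm of the pot's axis, height within 2.5 mm, tilt under 0.04 rad. Pointer within 4 mm of the line along the leg, at rest; lever at 28 mm or more of its 32 mm; fingers still gripping the lever with over 2 N (all of step 1 and all of step 3 and velocity of joint leg between -0.01 and 0.01 m/s); the arm keeps its last pose, push and grip.
It fails at once if the lever is slid across (past 16 mm) while the pointer is more than 7 mm off the line (value of joint cam above 0.016 m and (x of leg_pointer in the frame of length_line above 0.007 m or x of leg_pointer in the frame of length_line below -0.007 m)).
It fails at once if the cover is dropped from more than about 10 mm instead of lowered (contact force between the fingers and cover below 0.05 N and linear speed of cover above 0.45 m/s).
It fails at once if the index plate is shifted along its bar by more than 4 mm (distance of length_line from where it was at the start of the episode above 0.004 m).
It fails at once if a bystander is moved by more than 30 mm (distance of any of spring_a_mid, spring_b_mid, collar_mid, spanner_grip, flange_mid, nipple_mid from where it was at the start of the episode above 0.03 m).
It also fails if it takes over 51 s, if anything falls off the work surface, if the arm or the gripper's body presses on something with over 40 N, if the wrist force passes 120 N, or if a joint passes its speed limit or range.

ROBOT

A 6-joint arm with a two-finger parallel gripper is mounted at the origin on the work surface. World frame = base frame: x ahead of the robot, y to its left, z up, the work surface at z = 0. Lengths are in m, angles in rad, forces in N, time in s.
With the tool pointing down it reaches from about 0.35 to 0.85 m from the base axis. Payload 8.1 kg.
Tool frame: the origin (TCP) lies midway between the tips of the shut fingers; the grasp point (between the pads) lies 19 mm behind it; z points along the fingers, y is the line along which they close (so a half turn about z gives the same grasp; the last joint's range is limited). The gripper opens to 93 mm and grips with 3 to 60 N. Pads are 15 mm wide; open, the fingers measure 128 mm over their backs; the gripper's body (75 mm by 188 mm) begins 65 mm behind the grasp point.
Start: joints at [-1.315, 0.13, 1.488, -0, 1.523, -0.085], TCP at [0.201, -0.565, 0.197] pointing down, gripper open.
Joint ranges: [-2.96, 2.96], [-0.89, 2.26], [0.02, 2.5], [-1.34, 4.48], [0, 2.73], [-2.66, 2.66]. Speed limits (rad/s): [2.39, 2.39, 2.79, 3.14, 3.14, 3.14].

INTERFACE

Orientations are given as a rotation vector (axis times angle).
In Python, from plant import read_state, read_camera, camera_model, close_job gives the robot as it stands. The module is installed in compiled form; this text tells all that it offers.
- The arm moves only by the tool carry_out, never from a script. Its argument "moves" is a list of rows, each an object of numbers: "jaw": the finger opening in m, from 0 to 0.093; "dx", "dy", "dz": the shift along the tool's x, y, z in m; "yaw": the turn about the tool's z in rad. In form: [{"jaw": .., "dx": .., "dy": .., "dz": .., "yaw": ..}, ...]. A call has 1 to 8 rows; each row shifts and turns the commanded pose from where the row before left it, along the tool's axes as they then stand; what a row does not reach is not made up. A row lasts 1/8 s, in which the tool goes at most 62.5 mm and 10.7 degrees, less where a joint would pass 70% of its speed; a pose out of reach is approached as far as the arm can. A call is refused whole if a number of a shift passes 0.0625 or a number of a turn 0.188, either way. A call with a gripper value outside its range is refused whole. The fingers move at their own pace and stop on an object; "grip_force" is the grip in N (left out, the last holds). Time passes only in rows, so rows that do not move let the fingers close. It gives the time, the measured TCP pose, the force, the opening and the grip force at its end, in the units of the state.
- read_state(): the state, without advancing time (a new reading comes with each control period).
- read_camera(name): name is "scene" or "top" or "wrist"; returns the picture (480x640x3 uint8, red, green, blue); there is no depth.
- camera_model(name): a dict with "camera_matrix" (3x3 intrinsics, pixels), "view" (4x4, takes a point from world to camera coordinates). Camera axes: x right, y up, looking along -z (the intrinsics and any distortion apply to the point x, -y, -z); pixel columns grow to the right and rows downward; lengths in m; the calibration is good to about 2 mm. The wrist camera is an equidistant fisheye: a pixel r from the principal point sees the ray r / f radians off the axis. A picture is of the moment at which its call begins: read the wrist's pose just before it. camera_model takes no time and is no camera call; for the wrist camera it gives the pose at the moment of the call.
- close_job(): hands the job in; it is judged then, once.
The state is a dict: "t": time; "q": joint angles; "dq": joint speeds; "joint_torque": joint torques, N m; "tool_pos": TCP position; "orientation": TCP orientation; "force": force on the tool from outside, world axes, zero at the start; "wrist_torque": the same for the moment, N m; "opening": finger opening in m; "gripper_force": force on a finger pad.
Only numpy, scipy, OpenCV 4.12 (cv2) and the standard library are available. Lean on these libraries where they do the work, as an engineer would, in place of code of your own. Each camera call takes 0.05 s, during which the arm holds its last target. There are 200 camera calls.

## Working session

There is one attempt and no reset: what is moved stays moved. The work goes in short steps, Python scripts to look and compute and a tool call to move; the robot and the scene stay as the last step left them, time stands still between calls to the robot, and variables do not carry over. Pictures are saved under pics/ and viewed, at most 10 in all, crops included, and the job is handed in when it is done.

Besides the shell and the picture viewer there is one more tool, called after "Emit:" as name([rows], argument=value, ...), one row to a line, values as JSON. carry_out: Moves the arm, as the interface text tells. Its arguments: {"type":"object","properties":{"moves":{"type":"array","items":{"type":"object","properties":{"jaw":{"type":"number"},"dx":{"type":"number"},"dy":{"type":"number"},"dz":{"type":"number"},"yaw":{"type":"number"}}}},"grip_force":{"type":"number"}},"required":["moves"]}

```bash
mkdir -p pics; cat > h.py <<'E'
import numpy as np, cv2
from plant import *
from scipy.spatial.transform import Rotation as R
def px2plane(cam,uv,z):
    m=camera_model(cam);K=np.array(m["camera_matrix"]);V=np.array(m["view"])
    u,v=uv;d=np.array([(u-K[0,2])/K[0,0],-(v-K[1,2])/K[1,1],-1.])
    Rw=V[:3,:3].T;c=-Rw@V[:3,3];w=Rw@d
    return c+w*(z-c[2])/w[2]
def proj(cam,p):
    m=camera_model(cam);K=np.array(m["camera_matrix"]);V=np.array(m["view"])
    q=V[:3,:3]@np.array(p)+V[:3,3]
    return np.array([K[0,0]*q[0]/-q[2]+K[0,2],K[1,1]*-q[1]/-q[2]+K[1,2]])
def save(n,im): cv2.imwrite("pics/"+n,im[...,::-1])
E
python3 - <<'E'
from h import *
for c in("scene","top"):
    im=read_camera(c);save(c+"0.png",im);m=camera_model(c);V=np.array(m["view"]);print(c,m["camera_matrix"],-V[:3,:3].T@V[:3,3],{k for k in m})
s=read_state();print(s["t"],s["tool_pos"],R.from_rotvec(s["orientation"]).as_matrix().round(3),s["opening"])
E
```

```text
scene [[530.80023207   0.         309.81458543]
 [  0.         530.80023207 238.78486677]
 [  0.           0.           1.        ]] [1.1327664  0.41553215 1.38814048] {'camera_matrix', 'view'}
top [[586.00176857   0.         323.45211549]
 [  0.         586.00176857 251.82345638]
 [  0.           0.           1.        ]] [0.21951102 0.0364973  1.63963099] {'camera_matrix', 'view'}
0.1 [ 0.20044082 -0.56494423  0.19580138] [[ 0.942  0.334 -0.   ]
 [ 0.334 -0.942  0.002]
 [ 0.    -0.002 -1.   ]] 0.09291266116619382
```

View pics/top0.png

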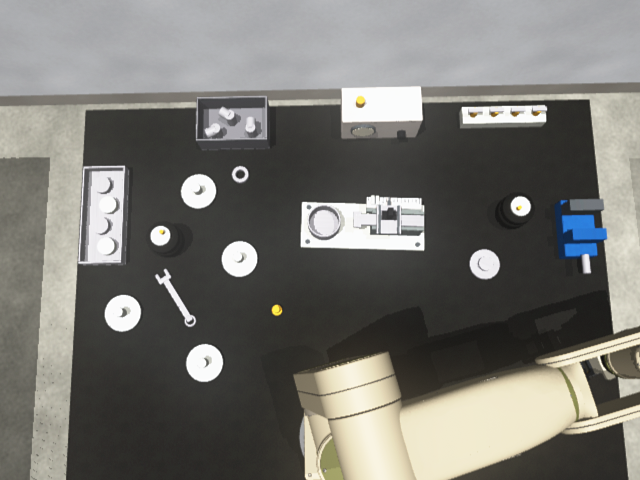

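View pics/scene0.png

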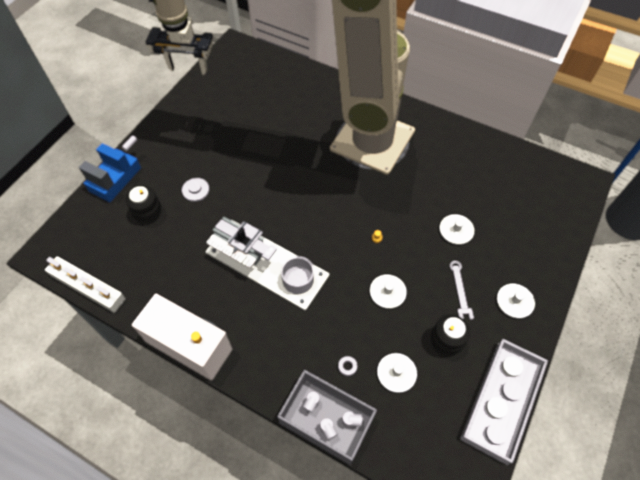

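The top view shows the covers at (239,259), (204,363), (198,190) and (122,313). The rightmost one, (239,259), is the target, since (484,264) is the smaller flange. The pot is at (323,222), with the leg and scale bar to its right at (367-420,200-235). The scene view agrees.

```bash
python3 - <<'E'
from h import *
im=read_camera("top");g=cv2.cvtColor(im,cv2.COLOR_RGB2GRAY)
def big(x0,x1,y0,y1,th=90):
    m=np.zeros_like(g);m[y0:y1,x0:x1]=(g[y0:y1,x0:x1]>th)*255
    c=max(cv2.findContours(m,0,1)[0],key=cv2.contourArea);return c
c=big(215,263,235,285);e=cv2.fitEllipse(c);print("cover",e,px2plane("top",e[0],.011))
c=big(290,435,190,262)
r=cv2.minAreaRect(c);print(r)
# front (bottom) and left base plate edges
for name,pts in {"bottom":[(u,max(v for v in range(225,262) if g[v,u]>90)+.5) for u in range(312,420,4)],
 "left":[(min(u for u in range(290,330) if g[v,u]>90)-.5,v) for v in range(208,244,3)],
 "right":[(max(u for u in range(400,435) if g[v,u]>90)+.5,v) for v in range(212,244,3)]}.items():
    P=np.array([px2plane("top",p,.012)[:2] for p in pts]);l=cv2.fitLine(P.astype(np.float32),cv2.DIST_HUBER,0,.001,.001).ravel()
    print(name,l,np.degrees(np.arctan2(l[1],l[0])))
print("potc",px2plane("top",(323,222),.07))
save("rig0.png",cv2.resize(im[185:260,290:435],None,fx=5.5,fy=5.5,interpolation=cv2.INTER_CUBIC))
E
```

```text
cover ((238.9790802001953, 258.4731140136719), (35.36872863769531, 36.24351119995117), 55.26961135864258) [0.48903549 0.28346872 0.011     ]
((362.4028625488281, 221.88507080078125), (124.51109313964844, 54.532955169677734), 1.432096242904663)
bottom [ 0.05283382  0.99860334  0.5082472  -0.06940018] 86.97143
left [ 0.998584   -0.05319856  0.5788851   0.11019827] -3.0494924
right [ 0.9986549  -0.05184971  0.5684693  -0.24264513] -2.9721022
potc [0.57587062 0.04433275 0.07      ]
```

View pics/rig0.png

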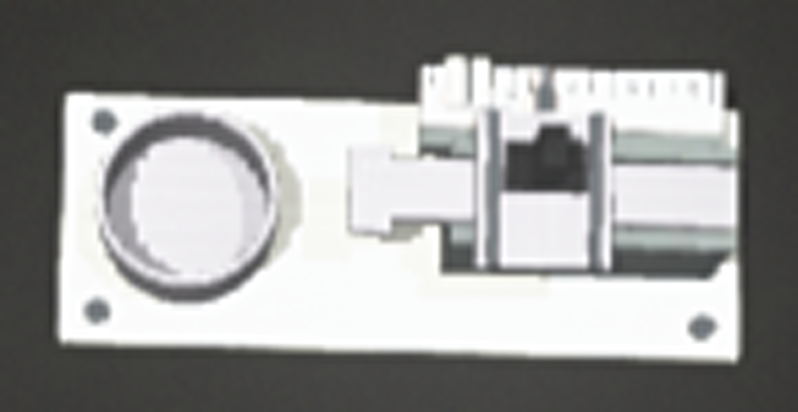

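Emit:
carry_out([
  {"dz": -0.04,"yaw": 0.131},
  {"dz": -0.04,"yaw": 0.131},
  {"dz": -0.04,"yaw": 0.131},
  {"dx": 0.04,"dy": -0.04},
  {"dx": 0.04,"dy": -0.04},
  {"dx": 0.04,"dy": -0.04},
  {"dx": 0.04,"dy": -0.04},
  {"dx": 0.04,"dy": -0.04},
])

```text
invalid input at $.moves[0]: expected keys jaw, dx, dy, dz, yaw
```

Emit:
carry_out([
  {"dx": 0.04,"dy": -0.05},
  {"dx": 0.04,"dy": -0.05},
  {"dx": 0.01,"dy": -0.05},
  {"dy": -0.05},
  {"dy": -0.05},
  {},
  {},
  {},
])

```text
invalid input at $.moves[0]: expected keys jaw, dx, dy, dz, yaw
```

```bash
cat >> h.py <<'E'
def wmodel():
    m=camera_model("wrist");K=np.array(m["camera_matrix"]);V=np.array(m["view"]);return K,V
def wray(M,uv,z):
    K,V=M;a=np.array([uv[0]-K[0,2],uv[1]-K[1,2]]);r=np.linalg.norm(a);t=r/K[0,0]
    d=np.array([np.sin(t)*a[0]/max(r,1e-9),-np.sin(t)*a[1]/max(r,1e-9),-np.cos(t)])
    Rw=V[:3,:3].T;c=-Rw@V[:3,3];w=Rw@d;return c+w*(z-c[2])/w[2]
def wproj(M,p):
    K,V=M;q=V[:3,:3]@np.asarray(p,float)+V[:3,3];d=np.array([q[0],-q[1]]);n=np.linalg.norm(d)
    t=np.arctan2(n,-q[2]);return K[:2,2]+K[0,0]*t*d/max(n,1e-9)
def rect(M,im,x0,x1,y0,y1,z,s):
    """orthophoto of plane z: columns along -world y, rows along -world x, s m/px"""
    xs=np.arange(x1,x0,-s);ys=np.arange(y1,y0,-s)
    mp=np.array([[wproj(M,(x,y,z)) for y in ys] for x in xs],np.float32)
    return cv2.remap(im,mp[...,0],mp[...,1],cv2.INTER_CUBIC)
E
python3 - <<'E'
from h import *
s=read_state();M=wmodel();im=read_camera("wrist");np.savez("w1.npz",K=M[0],V=M[1],im=im)
save("w1.png",im)
Rm=R.from_rotvec(s["orientation"]).as_matrix();print(s["t"],s["tool_pos"],Rm.round(3),s["q"])
print(M[0],-M[1][:3,:3].T@M[1][:3,3],wproj(M,(.576,.044,.07)),wproj(M,(.489,.2835,.014)))
E
```

```text
0.15 [ 0.20044981 -0.56502045  0.19592434] [[ 0.942  0.334 -0.   ]
 [ 0.334 -0.942  0.001]
 [ 0.    -0.001 -1.   ]] [-1.31536718e+00  1.30997753e-01  1.48902566e+00 -3.06567448e-05
  1.52301513e+00 -8.53698148e-02]
[[371.64829954   0.         313.03117974]
 [  0.         371.64829954 234.22916418]
 [  0.           0.           1.        ]] [ 0.27032    -0.54136554  0.38274889] [  -0.1860927  -150.90204699] [-71.15346971 -74.55344457]
```

View pics/w1.png

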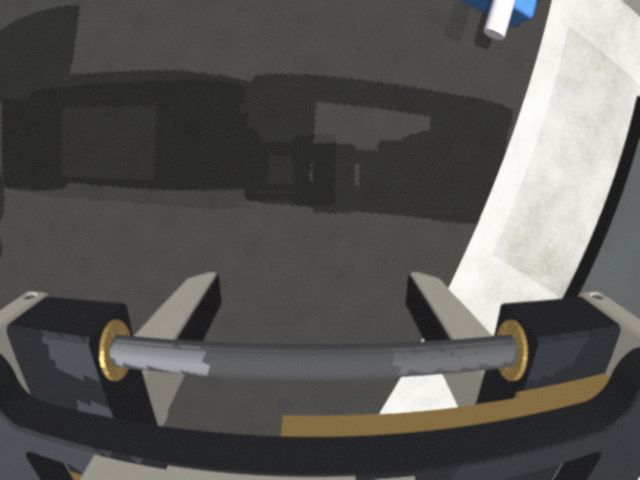

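The wrist picture is still from the start pose, because the calls were refused: every row needs all five keys. The image shows only bench, the arm's shadow and the fingers around (200,320) and (430,320).

Emit:
carry_out([
  {"jaw": 0.093,"dx": 0,"dy": 0,"dz": -0.04,"yaw": 0.131},
  {"jaw": 0.093,"dx": 0,"dy": 0,"dz": -0.04,"yaw": 0.131},
  {"jaw": 0.093,"dx": 0,"dy": 0,"dz": -0.04,"yaw": 0.131},
  {"jaw": 0.093,"dx": 0.04,"dy": -0.04,"dz": 0,"yaw": 0},
  {"jaw": 0.093,"dx": 0.04,"dy": -0.04,"dz": 0,"yaw": 0},
  {"jaw": 0.093,"dx": 0.04,"dy": -0.04,"dz": 0,"yaw": 0},
  {"jaw": 0.093,"dx": 0.04,"dy": -0.05,"dz": 0,"yaw": 0},
  {"jaw": 0.093,"dx": 0.04,"dy": -0.05,"dz": 0,"yaw": 0},
])

```text
t: 1.2
tool_pos: [0.4107, -0.3569, 0.3166]
orientation: [-3.14, 0.083, 0.0]
force: [-0.3, -0.5, -0.3]
opening: 0.0927
gripper_force: 0.0
```

Emit:
carry_out([
  {"jaw": 0.093,"dx": 0.04,"dy": -0.05,"dz": 0,"yaw": 0},
  {"jaw": 0.093,"dx": 0.03,"dy": -0.05,"dz": 0,"yaw": 0},
  {"jaw": 0.093,"dx": 0.0,"dy": -0.05,"dz": 0,"yaw": 0},
  {"jaw": 0.093,"dx": 0,"dy": -0.05,"dz": 0,"yaw": 0},
  {"jaw": 0.093,"dx": 0,"dy": -0.05,"dz": 0,"yaw": 0},
  {"jaw": 0.093,"dx": 0,"dy": 0,"dz": 0,"yaw": 0},
  {"jaw": 0.093,"dx": 0,"dy": 0,"dz": 0,"yaw": 0},
])

```text
t: 2.08
tool_pos: [0.4916, -0.114, 0.3167]
orientation: [3.14, -0.081, -0.0]
force: [-0.6, -0.2, 0.0]
opening: 0.0928
gripper_force: 0.0
```

```bash
python3 - <<'E'
from h import *
s=read_state();M=wmodel();im=read_camera("wrist");np.savez("w1.npz",K=M[0],V=M[1],im=im)
save("w2.png",im)
Rm=R.from_rotvec(s["orientation"]).as_matrix();print(s["t"],s["tool_pos"],Rm.round(3),s["q"])
print(-M[1][:3,:3].T@M[1][:3,3],wproj(M,(.576,.044,.07)),wproj(M,(.489,.2835,.014)))
E
```

```text
2.075 [ 0.49164685 -0.11398564  0.31668905] [[ 0.999 -0.052 -0.   ]
 [-0.052 -0.999 -0.   ]
 [-0.     0.    -1.   ]] [-3.29061360e-01 -1.46201647e-01  1.54723143e+00 -4.87223875e-04
  1.74050734e+00  1.29324704e+00]
[ 0.56570289 -0.11905249  0.5034804 ] [177.36970722 134.51095899] [ 62.49438171 209.00271225]
```

View pics/w2.png

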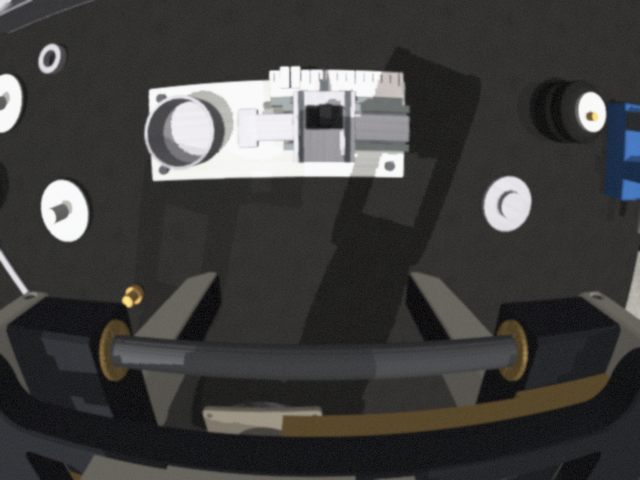

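The wrist view shows the pot at (185,131), the cover at (65,211), the lever at (325,115), the scale bar at (270-400,78) and the flange at (507,203). Next I rectify the rig area at the relevant heights.

```bash
python3 - <<'E'
from h import *
d=np.load("w1.npz");M=(d["K"],d["V"]);im=d["im"]
a=rect(M,im,.56,.66,-.22,.02,.102,.0004)   # z of pointer/line
b=rect(M,im,.50,.64,-.22,.10,.07,.0004)
save("o1.png",np.vstack([cv2.copyMakeBorder(a,0,10,0,b.shape[1]-a.shape[1],0,value=(255,0,0)),b]))
print(a.shape,b.shape)
# cover by wrist: disc ellipse -> points on plane z=.014 edge
g=cv2.cvtColor(rect(M,im,.42,.56,.21,.36,.014,.0005),cv2.COLOR_RGB2GRAY)
c=max(cv2.findContours((g>110).astype(np.uint8),0,1)[0],key=cv2.contourArea);(u,v),r=cv2.minEnclosingCircle(c);e=cv2.fitEllipse(c);print(r*.0005,e,"cover",.56-e[0][1]*.0005,.36-e[0][0]*.0005)
E
```

```text
(250, 600, 3) (350, 800, 3)
0.05241568756103516 ((153.9097137451172, 148.06838989257812), (204.4404296875, 208.31723022460938), 78.11199951171875) cover 0.485965805053711 0.2830451431274414
```

View pics/o1.png

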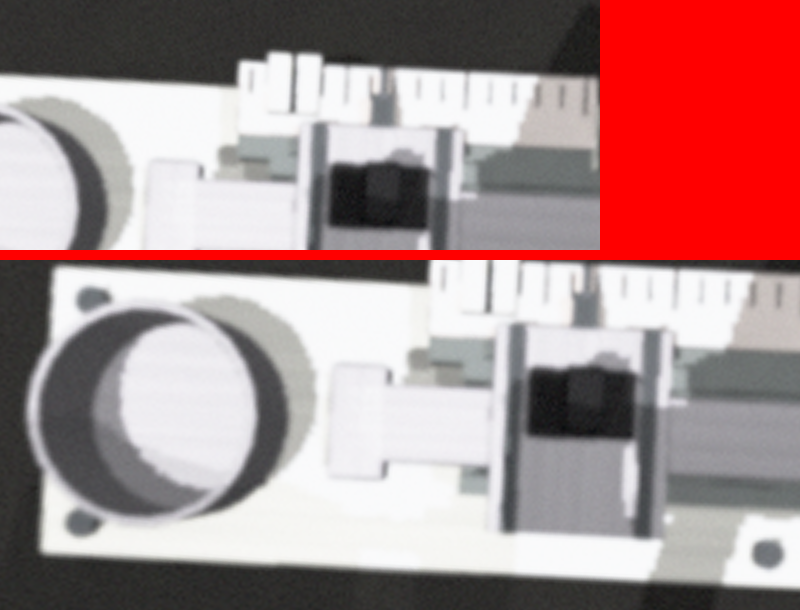

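The rectified view puts the line at (295,82) and the pointer at (384,90) in the upper half at 0.4 mm/px, so they are about 36 mm apart. The pot rim is centred near (142,411) in the lower half.

```bash
python3 - <<'E'
from h import *
d=np.load("w1.npz");M=(d["K"],d["V"]);im=d["im"]
g=cv2.cvtColor(rect(M,im,.50,.66,-.04,.12,.07,.0004),cv2.COLOR_RGB2GRAY)
for r in((100,108),(111,119)):
    c=cv2.HoughCircles(g,cv2.HOUGH_GRADIENT_ALT,1,400,param1=150,param2=.3,minRadius=r[0],maxRadius=r[1])
    if c is not None: print("pot",c[0,0],.66-c[0,0,1]*.0004,.12-c[0,0,0]*.0004)
a=cv2.cvtColor(rect(M,im,.60,.65,-.17,-.07,.102,.0002),cv2.COLOR_RGB2GRAY).astype(float)
# rows of line & pointer
for x in(.636,.632,.628,.624,.620,.616):
    r=a[int((.65-x)/.0002)-3:int((.65-x)/.0002)+3].mean(0);ys=-.07-np.arange(len(r))*.0002
    def cen(lo,hi):
        k=(ys>lo)&(ys<hi);w=np.clip(.75*r[k].max()-r[k],0,None);return (w*ys[k]).sum()/w.sum() if w.sum() else 0
    print(x,round(cen(-.106,-.09),4),round(cen(-.145,-.125),4))
b=cv2.cvtColor(rect(M,im,.55,.64,-.19,-.07,.150,.0003),cv2.COLOR_RGB2GRAY)
c=max(cv2.findContours((b<45).astype(np.uint8),0,1)[0],key=lambda c:cv2.contourArea(c) if 100<cv2.boundingRect(c)[0]+0<250 else 0);print("tab?",cv2.minAreaRect(c))
save("o2.png",np.hstack([cv2.resize(b,None,fx=1,fy=1)]) [...,None].repeat(3,2))
# cover by Hough in the top view
t=cv2.cvtColor(read_camera("top"),cv2.COLOR_RGB2GRAY)
E
```

```text
0.636 -0.0976 0
0.632 -0.0976 -0.1346
0.628 -0.0974 -0.1346
0.624 -0.0972 -0.1351
0.62 -0.0971 -0.1333
0.616 -0.0969 -0.1333
tab? ((198.5, 202.5), (67.0, 109.0), 90.0)
```

Emit:
carry_out([
  {"jaw": 0.093,"dx": -0.02,"dy": -0.05,"dz": 0,"yaw": 0},
  {"jaw": 0.093,"dx": -0.03,"dy": -0.05,"dz": 0,"yaw": 0},
  {"jaw": 0.093,"dx": -0.03,"dy": -0.05,"dz": 0,"yaw": 0},
  {"jaw": 0.093,"dx": 0,"dy": -0.05,"dz": 0,"yaw": 0},
  {"jaw": 0.093,"dx": 0,"dy": -0.05,"dz": 0,"yaw": 0},
  {"jaw": 0.093,"dx": 0,"dy": -0.05,"dz": 0,"yaw": 0},
  {"jaw": 0.093,"dx": 0,"dy": -0.05,"dz": 0,"yaw": 0},
  {"jaw": 0.093,"dx": 0,"dy": -0.05,"dz": 0,"yaw": 0},
])

```text
t: 3.18
tool_pos: [0.4335, 0.2906, 0.3166]
orientation: [3.14, -0.085, 0.0]
force: [0.6, -0.4, 1.1]
opening: 0.093
gripper_force: 0.0
```

Emit:
carry_out([
  {"jaw": 0.093,"dx": 0,"dy": 0,"dz": 0.05,"yaw": 0},
  {"jaw": 0.093,"dx": 0,"dy": 0,"dz": 0.05,"yaw": 0},
  {"jaw": 0.093,"dx": 0,"dy": 0,"dz": 0.0,"yaw": 0},
  {"jaw": 0.093,"dx": 0,"dy": 0,"dz": 0,"yaw": 0},
])

```text
t: 3.68
tool_pos: [0.4339, 0.2896, 0.2188]
orientation: [-3.14, 0.084, -0.003]
force: [1.0, 0.2, 0.8]
opening: 0.0931
gripper_force: 0.0
```

```bash
python3 - <<'E'
from h import *
s=read_state();M=wmodel();im=read_camera("wrist");np.savez("w3.npz",K=M[0],V=M[1],im=im)
print(s["t"],s["tool_pos"],s["q"][5])
for z,nm in((.014,"disc"),(.052,"knobtop")):
    o=rect(M,im,.40,.58,.19,.37,z,.0004);g=cv2.cvtColor(o,cv2.COLOR_RGB2GRAY)
    rr=(118,132) if z<.03 else (28,37)
    c=cv2.HoughCircles(g,cv2.HOUGH_GRADIENT_ALT,1,400,param1=100,param2=.3,minRadius=rr[0],maxRadius=rr[1])
    if c is not None: print(nm,c[0],.58-c[0,0,1]*.0004,.37-c[0,0,0]*.0004)
    if z<.03:
        cc=max(cv2.findContours((g>110).astype(np.uint8),0,1)[0],key=cv2.contourArea);e=cv2.fitEllipse(cc);print(e,.58-e[0][1]*.0004,.37-e[0][0]*.0004);A=o
save("o3.png",np.hstack([A,o])[:,:800])
E
```

```text
3.675 [0.43388849 0.28964036 0.21881427] 2.1148083360262326
disc [[221.      236.      124.90535]] 0.4856 0.2816
((214.35580444335938, 234.25450134277344), (249.40638732910156, 251.7099609375), 166.55062866210938) 0.4862981994628906 0.28425767822265624
knobtop [[214.      232.       31.73813]] 0.4872 0.28440002
```

View pics/o3.png

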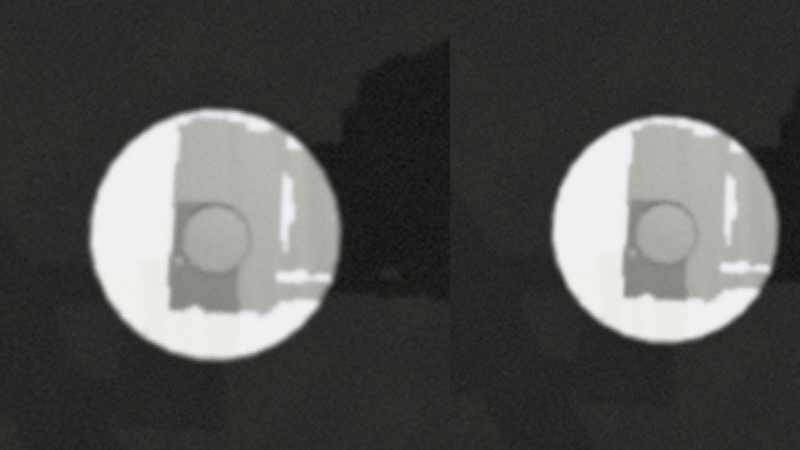

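The cover is clear at (215,234), about (0.4866, 0.2843) in the world. The knob is concentric with it. Descending to grip.

Emit:
carry_out([
  {"jaw": 0.093,"dx": 0.053,"dy": 0.0025,"dz": 0,"yaw": 0},
  {"jaw": 0.093,"dx": 0,"dy": 0,"dz": 0.05,"yaw": 0},
  {"jaw": 0.093,"dx": 0,"dy": 0,"dz": 0.05,"yaw": 0},
  {"jaw": 0.093,"dx": 0,"dy": 0,"dz": 0.05,"yaw": 0},
  {"jaw": 0.093,"dx": 0,"dy": 0,"dz": 0.03,"yaw": 0},
  {"jaw": 0.093,"dx": 0,"dy": 0,"dz": 0.019,"yaw": 0},
  {"jaw": 0.093,"dx": 0,"dy": 0,"dz": 0,"yaw": 0},
  {"jaw": 0.093,"dx": 0,"dy": 0,"dz": 0,"yaw": 0},
])

```text
t: 4.72
tool_pos: [0.4872, 0.2855, 0.0201]
orientation: [-3.139, 0.082, -0.005]
force: [-0.3, 0.7, -0.5]
opening: 0.0931
gripper_force: 0.0
```

Emit:
carry_out([
  {"jaw": 0.0,"dx": 0,"dy": 0,"dz": 0,"yaw": 0},
  {"jaw": 0.0,"dx": 0,"dy": 0,"dz": 0,"yaw": 0},
  {"jaw": 0.0,"dx": 0,"dy": 0,"dz": 0,"yaw": 0},
  {"jaw": 0.0,"dx": 0,"dy": 0,"dz": 0,"yaw": 0},
  {"jaw": 0.0,"dx": 0,"dy": 0,"dz": 0,"yaw": 0},
  {"jaw": 0.0,"dx": 0,"dy": 0,"dz": 0,"yaw": 0},
], grip_force=30)

```text
t: 5.48
tool_pos: [0.4854, 0.2847, 0.0177]
orientation: [3.14, -0.082, -0.0]
force: [0.3, -0.7, -0.4]
opening: 0.0373
gripper_force: 0.0
```

Emit:
carry_out([
  {"jaw": 0.0,"dx": 0,"dy": 0,"dz": 0,"yaw": 0},
  {"jaw": 0.0,"dx": 0,"dy": 0,"dz": 0,"yaw": 0},
  {"jaw": 0.0,"dx": 0,"dy": 0,"dz": 0,"yaw": 0},
  {"jaw": 0.0,"dx": 0,"dy": 0,"dz": 0,"yaw": 0},
])

```text
t: 5.98
tool_pos: [0.4855, 0.2848, 0.0177]
orientation: [-3.14, 0.082, -0.0]
force: [0.7, 1.3, -1.6]
opening: 0.0254
gripper_force: 30.0
```

```bash
python3 - <<'E'
from h import *
s=read_state();print(s["t"],s["tool_pos"],s["q"],s["opening"],s["gripper_force"],R.from_rotvec(s["orientation"]).as_matrix().round(3))
E
```

```text
5.975 [0.48547005 0.28476826 0.01770068] [4.39321106e-01 1.90547390e-01 1.76226346e+00 1.19342504e-04
 1.18868552e+00 2.06233412e+00] 0.025398284002940804 29.99979704618454 [[ 0.999 -0.052  0.   ]
 [-0.052 -0.999  0.   ]
 [ 0.    -0.    -1.   ]]
```

Emit:
carry_out([
  {"jaw": 0.0,"dx": 0,"dy": 0,"dz": -0.03,"yaw": 0},
  {"jaw": 0.0,"dx": 0,"dy": 0,"dz": -0.05,"yaw": 0},
  {"jaw": 0.0,"dx": 0,"dy": 0,"dz": -0.05,"yaw": 0},
  {"jaw": 0.0,"dx": 0,"dy": 0,"dz": -0.05,"yaw": 0},
  {"jaw": 0.0,"dx": -0.01,"dy": 0.04,"dz": -0.04,"yaw": 0},
  {"jaw": 0.0,"dx": -0.012,"dy": 0.05,"dz": 0,"yaw": 0},
  {"jaw": 0.0,"dx": -0.01,"dy": 0.05,"dz": 0,"yaw": 0},
  {"jaw": 0.0,"dx": -0.01,"dy": 0.05,"dz": 0,"yaw": 0},
])

```text
t: 6.98
tool_pos: [0.4326, 0.0957, 0.2373]
orientation: [3.14, -0.081, -0.001]
force: [0.5, -0.4, -2.6]
opening: 0.0249
gripper_force: 30.0
```

Emit:
carry_out([
  {"jaw": 0.0,"dx": 0,"dy": 0.035,"dz": 0,"yaw": 0},
  {"jaw": 0.0,"dx": 0,"dy": 0.018,"dz": 0,"yaw": 0},
  {"jaw": 0.0,"dx": 0,"dy": 0,"dz": 0,"yaw": 0},
  {"jaw": 0.0,"dx": 0,"dy": 0,"dz": 0,"yaw": 0},
  {"jaw": 0.0,"dx": 0,"dy": 0,"dz": 0,"yaw": 0},
])

```text
t: 7.6
tool_pos: [0.4307, 0.045, 0.2375]
orientation: [-3.14, 0.08, 0.001]
force: [0.0, -0.1, -2.9]
opening: 0.0252
gripper_force: 30.0
```

```bash
python3 - <<'E'
from h import *
s=read_state();M=wmodel();im=read_camera("wrist");np.savez("w4.npz",K=M[0],V=M[1],im=im)
print(s["t"],s["tool_pos"],s["opening"])
g=cv2.cvtColor(rect(M,im,.50,.66,-.04,.12,.07,.0004),cv2.COLOR_RGB2GRAY)
for r in((101,109),(111,119)):
    c=cv2.HoughCircles(g,cv2.HOUGH_GRADIENT_ALT,1.5,100,param1=80,param2=.3,minRadius=r[0],maxRadius=r[1])
    if c is not None:
        for q in c[0][:3]:print("pot",q,.66-q[1]*.0004,.12-q[0]*.0004)
o=cv2.cvtColor(g,cv2.COLOR_GRAY2RGB)
b=rect(M,im,.40,.48,-.04,.12,s["tool_pos"][2]+.0335,.0004)
save("o4.png",np.hstack([o,cv2.resize(im,(400,300))[:, :]if 0 else cv2.copyMakeBorder(cv2.resize(im,(380,285)),0,115,0,0,0)]))
E
```

```text
7.6 [0.43072514 0.04495238 0.23754151] 0.025188475331450584
pot [193.5      202.5      105.289185] 0.579 0.0426
pot [190.5      210.       114.015816] 0.57600003 0.043799996Traceback (most recent call last):
  File "<stdin>", line 11, in <module>
    return _nx.concatenate(arrs, 1, dtype=dtype, casting=casting)
           ~~~~~~~~~~~~~~~^^^^^^^^^^^^^^^^^^^^^^^^^^^^^^^^^^^^^^^
ValueError: all the input array dimensions except for the concatenation axis must match exactly, but along dimension 0, the array at index 0 has size 401 and the array at index 1 has size 400
```

```bash
python3 - <<'E'
from h import *
d=np.load("w4.npz");M=(d["K"],d["V"]);im=d["im"]
o=rect(M,im,.50,.66,-.04,.12,.07,.0004)[:400,:400].copy()
p=o.copy()
for (x,y,c) in((.579,.0426,(255,0,0)),(.576,.0438,(0,0,255))):
    for r in(42,46):cv2.circle(p,(int((.12-y)/.0004),int((.66-x)/.0004)),int(r/.4),c,1)
save("o4.png",np.hstack([o,p]))
E
```

```text
(no output)
```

View pics/o4.png

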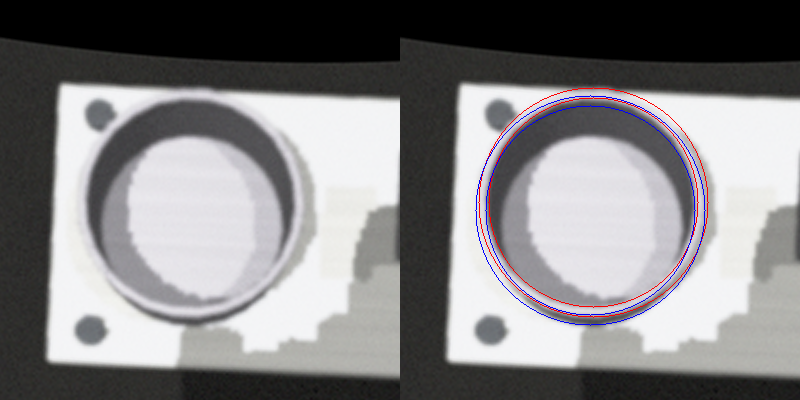

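The rim is centred at pixel (191,203) in the left half, about (0.5788, 0.0435) in the world. The red circles fit it.

Emit:
carry_out([
  {"jaw": 0.0,"dx": 0.05,"dy": -0.0064,"dz": 0,"yaw": 0},
  {"jaw": 0.0,"dx": 0.05,"dy": 0,"dz": 0,"yaw": 0},
  {"jaw": 0.0,"dx": 0.047,"dy": 0,"dz": 0,"yaw": 0},
  {"jaw": 0.0,"dx": 0,"dy": 0,"dz": 0.05,"yaw": 0},
  {"jaw": 0.0,"dx": 0,"dy": 0,"dz": 0.05,"yaw": 0},
  {"jaw": 0.0,"dx": 0,"dy": 0,"dz": 0.03,"yaw": 0},
  {"jaw": 0.0,"dx": 0,"dy": 0,"dz": 0,"yaw": 0},
  {"jaw": 0.0,"dx": 0,"dy": 0,"dz": 0,"yaw": 0},
])

```text
t: 8.65
tool_pos: [0.579, 0.0434, 0.1094]
orientation: [-3.14, 0.081, -0.003]
force: [-0.7, -0.0, -2.3]
opening: 0.0254
gripper_force: 30.0
```

```bash
python3 - <<'E'
from h import *
s=read_state();M=wmodel();im=read_camera("wrist")
print(s["t"],s["tool_pos"],s["opening"],s["force"],R.from_rotvec(s["orientation"]).as_matrix().round(4)[:,2])
save("w5.png",im)
E
```

```text
8.65 [0.57897668 0.04335495 0.10938453] 0.02536452994031001 [-0.72014409 -0.00904455 -2.32819602] [ 0.0019  0.     -1.    ]
```

Emit:
carry_out([
  {"jaw": 0.0,"dx": 0,"dy": 0,"dz": 0.01,"yaw": 0},
  {"jaw": 0.0,"dx": 0,"dy": 0,"dz": 0.01,"yaw": 0},
  {"jaw": 0.0,"dx": 0,"dy": 0,"dz": 0.005,"yaw": 0},
  {"jaw": 0.0,"dx": 0,"dy": 0,"dz": 0,"yaw": 0},
  {"jaw": 0.0,"dx": 0,"dy": 0,"dz": 0,"yaw": 0},
])

```text
t: 9.32
tool_pos: [0.5781, 0.043, 0.0829]
orientation: [-3.141, 0.082, -0.0]
force: [0.4, 0.6, -2.9]
opening: 0.0255
gripper_force: 30.0
```

Emit:
carry_out([
  {"jaw": 0.0,"dx": 0,"dy": 0,"dz": 0.002,"yaw": 0},
  {"jaw": 0.0,"dx": 0,"dy": 0,"dz": 0.0015,"yaw": 0},
  {"jaw": 0.0,"dx": 0,"dy": 0,"dz": 0,"yaw": 0},
  {"jaw": 0.0,"dx": 0,"dy": 0,"dz": 0,"yaw": 0},
  {"jaw": 0.0,"dx": 0,"dy": 0,"dz": 0,"yaw": 0},
])

```text
t: 9.95
tool_pos: [0.5781, 0.0429, 0.0797]
orientation: [3.14, -0.082, 0.001]
force: [-2.8, -0.3, 3.3]
opening: 0.0253
gripper_force: 30.0
```

Emit:
carry_out([
  {"jaw": 0.035,"dx": 0,"dy": 0,"dz": 0,"yaw": 0},
  {"jaw": 0.05,"dx": 0,"dy": 0,"dz": 0,"yaw": 0},
  {"jaw": 0.06,"dx": 0,"dy": 0,"dz": 0,"yaw": 0},
  {"jaw": 0.06,"dx": 0,"dy": 0,"dz": 0,"yaw": 0},
  {"jaw": 0.06,"dx": 0,"dy": 0,"dz": -0.04,"yaw": 0},
  {"jaw": 0.06,"dx": 0,"dy": 0,"dz": -0.06,"yaw": 0},
  {"jaw": 0.06,"dx": -0.05,"dy": 0,"dz": -0.05,"yaw": 0},
  {"jaw": 0.06,"dx": -0.05,"dy": 0.05,"dz": 0,"yaw": 0},
], grip_force=30)

```text
t: 10.95
tool_pos: [0.4893, 0.0045, 0.2284]
orientation: [3.141, -0.076, 0.013]
force: [-0.0, -2.7, 0.5]
opening: 0.0599
gripper_force: 0.0
```

Emit:
carry_out([
  {"jaw": 0.06,"dx": -0.02,"dy": 0.05,"dz": 0,"yaw": 0},
  {"jaw": 0.06,"dx": -0.01,"dy": 0.02,"dz": 0,"yaw": 0},
  {"jaw": 0.06,"dx": 0,"dy": 0,"dz": 0,"yaw": 0},
  {"jaw": 0.06,"dx": 0,"dy": 0,"dz": 0,"yaw": 0},
  {"jaw": 0.06,"dx": 0,"dy": 0,"dz": 0,"yaw": 0},
])

```text
t: 11.58
tool_pos: [0.4542, -0.0641, 0.2233]
orientation: [-3.14, 0.08, 0.0]
force: [0.6, 0.2, 0.6]
opening: 0.0603
gripper_force: 0.0
```

```bash
python3 - <<'E'
from h import *
s=read_state();M=wmodel();im=read_camera("wrist");np.savez("w6.npz",K=M[0],V=M[1],im=im)
print(s["t"],s["tool_pos"],s["opening"])
# cover check: disc top at z=.076, knob top .114
for z,rr in((.076,(118,132)),(.114,(28,37))):
    g=cv2.cvtColor(rect(M,im,.50,.66,-.04,.12,z,.0004),cv2.COLOR_RGB2GRAY)
    c=cv2.HoughCircles(g,cv2.HOUGH_GRADIENT_ALT,1.5,400,param1=60,param2=.3,minRadius=rr[0],maxRadius=rr[1])
    if c is not None:
        for q in c[0][:3]:print(z,q,.66-q[1]*.0004,.12-q[0]*.0004)
a=rect(M,im,.56,.65,-.22,.10,.102,.0004);b=rect(M,im,.55,.64,-.22,.10,.150,.0004)
save("o6.png",np.vstack([a,b]))
t=rect(M,im,.60,.65,-.17,-.07,.102,.0002);t=cv2.cvtColor(t,cv2.COLOR_RGB2GRAY).astype(float)
for x in(.636,.632,.628,.624,.620,.616):
    r=t[int((.65-x)/.0002)-3:int((.65-x)/.0002)+3].mean(0);ys=-.07-np.arange(len(r))*.0002
    def cen(lo,hi):
        k=(ys>lo)&(ys<hi);w=np.clip(.6*r[k].max()-r[k],0,None);return (w*ys[k]).sum()/w.sum() if w.sum() else 0
    print(x,round(cen(-.106,-.09),4),round(cen(-.145,-.125),4))
E
```

```text
11.575 [ 0.45415619 -0.06409749  0.22334613] 0.06029485445846934
0.076 [196.5     205.5     124.72869] 0.57780004 0.0414
0.636 -0.0963 0
0.632 -0.096 -0.1383
0.628 -0.0957 -0.1331
0.624 -0.0956 -0.1333
0.62 -0.0955 -0.1322
0.616 -0.0952 -0.1323
```

View pics/o6.png

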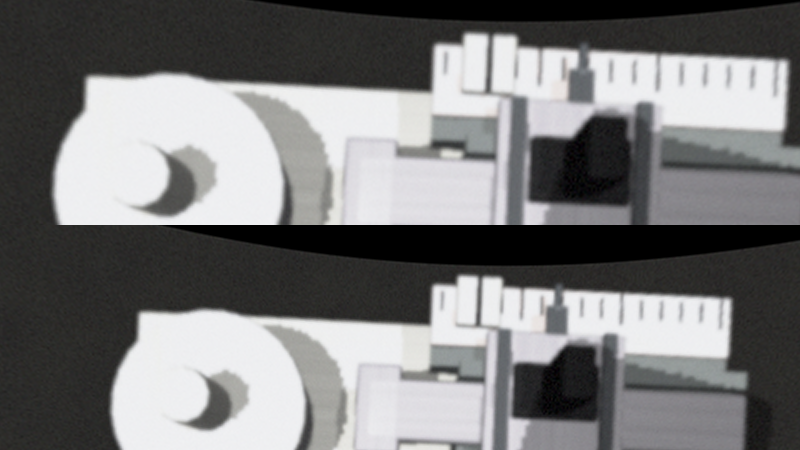

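The cover sits on the pot at about (0.5778, 0.0414). The line at (491,65) and the pointer at (584,45) are about 36.8 mm apart along the leg. The tab centre is at (580,371) in the lower half, about (0.5816, -0.132). Going to the lever.

Emit:
carry_out([
  {"jaw": 0.06,"dx": 0.05,"dy": 0.03,"dz": 0,"yaw": 0},
  {"jaw": 0.06,"dx": 0.05,"dy": 0.031,"dz": 0,"yaw": 0},
  {"jaw": 0.06,"dx": 0.031,"dy": 0,"dz": 0,"yaw": 0},
  {"jaw": 0.06,"dx": 0,"dy": 0,"dz": 0.03,"yaw": 0},
  {"jaw": 0.06,"dx": 0,"dy": 0,"dz": 0,"yaw": 0},
  {"jaw": 0.06,"dx": 0,"dy": 0,"dz": 0,"yaw": 0},
  {"jaw": 0.06,"dx": 0,"dy": 0,"dz": 0,"yaw": 0},
])

```text
t: 12.5
tool_pos: [0.582, -0.1326, 0.1951]
orientation: [3.14, -0.081, 0.004]
force: [-1.3, -0.5, 0.5]
opening: 0.0598
gripper_force: 0.0
```

Emit:
carry_out([
  {"jaw": 0.06,"dx": 0,"dy": 0,"dz": 0.03,"yaw": 0},
  {"jaw": 0.06,"dx": 0,"dy": 0,"dz": 0.03,"yaw": 0},
  {"jaw": 0.06,"dx": 0,"dy": 0,"dz": 0.017,"yaw": 0},
  {"jaw": 0.06,"dx": 0,"dy": 0,"dz": 0,"yaw": 0},
  {"jaw": 0.06,"dx": 0,"dy": 0,"dz": 0,"yaw": 0},
  {"jaw": 0.06,"dx": 0,"dy": 0,"dz": 0,"yaw": 0},
])

```text
t: 13.25
tool_pos: [0.5824, -0.133, 0.1181]
orientation: [3.14, -0.082, 0.004]
force: [0.2, -0.0, -0.4]
opening: 0.0601
gripper_force: 0.0
```

Emit:
carry_out([
  {"jaw": 0,"dx": 0,"dy": 0,"dz": 0,"yaw": 0},
  {"jaw": 0,"dx": 0,"dy": 0,"dz": 0,"yaw": 0},
  {"jaw": 0,"dx": 0,"dy": 0,"dz": 0,"yaw": 0},
  {"jaw": 0,"dx": 0,"dy": 0,"dz": 0,"yaw": 0},
  {"jaw": 0,"dx": 0,"dy": 0,"dz": 0,"yaw": 0},
  {"jaw": 0,"dx": 0,"dy": 0,"dz": 0,"yaw": 0},
  {"jaw": 0,"dx": 0,"dy": 0,"dz": 0,"yaw": 0},
], grip_force=30)

```text
t: 14.12
tool_pos: [0.5815, -0.1306, 0.1164]
orientation: [-3.138, 0.08, 0.0]
force: [0.3, 7.3, 1.9]
opening: 0.0138
gripper_force: 30.0
```

Emit:
carry_out([
  {"jaw": 0,"dx": 0,"dy": -0.01,"dz": 0,"yaw": 0},
  {"jaw": 0,"dx": 0,"dy": -0.01,"dz": 0,"yaw": 0},
  {"jaw": 0,"dx": 0,"dy": -0.01,"dz": 0,"yaw": 0},
  {"jaw": 0,"dx": 0,"dy": -0.008,"dz": 0,"yaw": 0},
  {"jaw": 0,"dx": 0,"dy": 0,"dz": 0,"yaw": 0},
  {"jaw": 0,"dx": 0,"dy": 0,"dz": 0,"yaw": 0},
  {"jaw": 0,"dx": 0,"dy": 0,"dz": 0,"yaw": 0},
])

```text
t: 15.0
tool_pos: [0.5833, -0.0949, 0.1164]
orientation: [3.14, -0.082, -0.0]
force: [-2.1, -2.5, 1.3]
opening: 0.0136
gripper_force: 30.0
```

```bash
python3 - <<'E'
from h import *
s=read_state();M=wmodel();im=read_camera("wrist");np.savez("w7.npz",K=M[0],V=M[1],im=im)
print(s["t"],s["tool_pos"],s["opening"],s["gripper_force"],s["force"])
tp=read_camera("top");sc=read_camera("scene");np.savez("t7.npz",tp=tp,sc=sc)
a=rect(M,im,.59,.65,-.18,-.02,.102,.0002)
t=cv2.resize(tp[190:225,350:430],(800,350),interpolation=cv2.INTER_CUBIC)
save("o7.png",np.vstack([cv2.resize(a[:,:800],(800,a.shape[0]))[:240],t]))
print([wproj(M,p).round() for p in((.63,-.09,.102),(.62,-.1,.102))])
E
```

```text
15.0 [ 0.58326529 -0.09494811  0.11642748] 0.013575906497631721 30.000665187835693 [-2.08365461 -2.52913718  1.33885157]
[array([297., 183.]), array([316., 200.])]
```

View pics/o7.png

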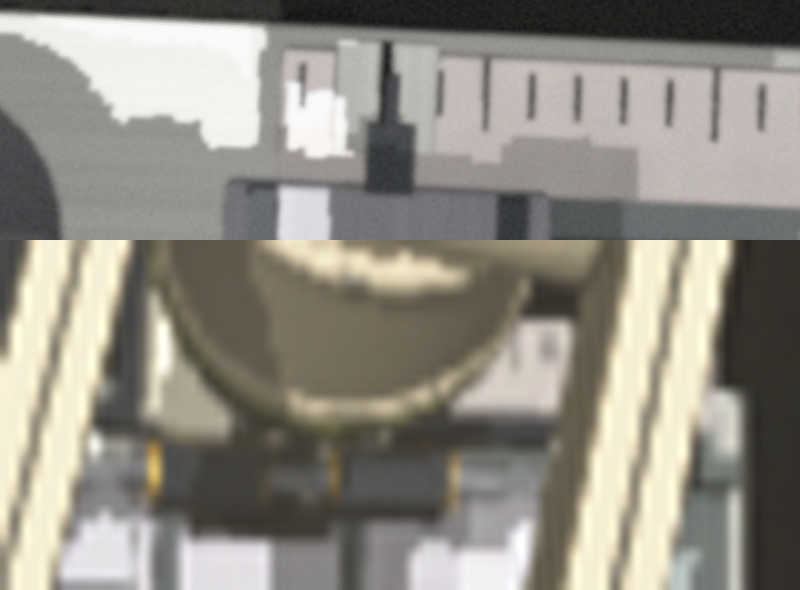

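The pointer at column about 391 is about 1.2 mm short of the line at column 385 (0.2 mm/px). Nudging 1 mm on, then closing the lever.

Emit:
carry_out([
  {"jaw": 0,"dx": 0,"dy": -0.001,"dz": 0,"yaw": 0},
  {"jaw": 0,"dx": 0,"dy": 0,"dz": 0,"yaw": 0},
  {"jaw": 0,"dx": 0,"dy": 0,"dz": 0,"yaw": 0},
  {"jaw": 0,"dx": 0,"dy": 0,"dz": 0,"yaw": 0},
])

```text
t: 15.65
tool_pos: [0.5833, -0.0937, 0.1164]
orientation: [3.141, -0.082, -0.0]
force: [-3.4, -4.5, 1.9]
opening: 0.0138
gripper_force: 30.0
```

Emit:
carry_out([
  {"jaw": 0,"dx": 0,"dy": 0,"dz": 0,"yaw": 0},
  {"jaw": 0,"dx": -0.006,"dy": 0,"dz": 0,"yaw": 0},
  {"jaw": 0,"dx": -0.006,"dy": 0,"dz": 0,"yaw": 0},
  {"jaw": 0,"dx": -0.006,"dy": 0,"dz": 0,"yaw": 0},
  {"jaw": 0,"dx": -0.006,"dy": 0,"dz": 0,"yaw": 0},
  {"jaw": 0,"dx": -0.004,"dy": 0,"dz": 0,"yaw": 0},
  {"jaw": 0,"dx": 0,"dy": 0,"dz": 0,"yaw": 0},
  {"jaw": 0,"dx": 0,"dy": 0,"dz": 0,"yaw": 0},
], grip_force=40)

```text
t: 16.65
tool_pos: [0.5569, -0.0923, 0.1165]
orientation: [3.14, -0.082, 0.006]
force: [6.5, -5.1, -5.6]
opening: 0.0135
gripper_force: 40.0
```

Emit:
carry_out([
  {"jaw": 0,"dx": -0.002,"dy": 0,"dz": 0,"yaw": 0},
  {"jaw": 0,"dx": -0.002,"dy": 0,"dz": 0,"yaw": 0},
  {"jaw": 0,"dx": 0,"dy": 0,"dz": 0,"yaw": 0},
  {"jaw": 0,"dx": 0,"dy": 0,"dz": 0,"yaw": 0},
])

```text
t: 17.15
tool_pos: [0.5564, -0.0922, 0.1165]
orientation: [3.14, -0.082, 0.017]
force: [25.0, -3.7, -19.8]
opening: 0.014
gripper_force: 40.0
```

Emit:
carry_out([
  {"jaw": 0,"dx": 0.002,"dy": 0,"dz": 0,"yaw": 0},
  {"jaw": 0,"dx": 0,"dy": 0,"dz": 0,"yaw": 0},
  {"jaw": 0,"dx": 0,"dy": 0,"dz": 0,"yaw": 0},
  {"jaw": 0,"dx": 0,"dy": 0,"dz": 0,"yaw": 0},
])

```text
t: 17.65
tool_pos: [0.5567, -0.0921, 0.1165]
orientation: [3.14, -0.082, 0.011]
force: [15.6, -4.5, -12.7]
opening: 0.0137
gripper_force: 40.0
```

```bash
python3 - <<'E'
from h import *
s=read_state();M=wmodel();im=read_camera("wrist")
print(s["t"],s["tool_pos"],s["opening"],s["gripper_force"],s["force"],np.abs(s["dq"]).max())
d=np.load("w7.npz")
def prof(M,im,tag):
    a=cv2.cvtColor(rect(M,im,.61,.65,-.13,-.07,.102,.0002),cv2.COLOR_RGB2GRAY).astype(float)
    for x in(.642,.640,.638,.636,.634,.632,.630,.628,.626,.622,.618):
        r=a[int((.65-x)/.0002)-2:int((.65-x)/.0002)+2].mean(0);ys=-.07-np.arange(len(r))*.0002
        k=(ys<-.087)&(ys>-.104);w=np.clip(.55*np.median(r[k])-r[k],0,None);print(tag,x,round((w*ys[k]).sum()/max(w.sum(),1e-9),4),round((w>0).sum()*.0002,4))
prof((d["K"],d["V"]),d["im"],"before");prof(M,im,"now")
# disc of the cover from the wrist
for z,rr in((.076,(118,132)),):
    g=cv2.cvtColor(rect(M,im,.50,.66,-.04,.12,z,.0004),cv2.COLOR_RGB2GRAY)
    c=cv2.HoughCircles(g,cv2.HOUGH_GRADIENT_ALT,1.5,400,param1=60,param2=.3,minRadius=rr[0],maxRadius=rr[1])
    if c is not None: q=c[0,0];print("cover",q,.66-q[1]*.0004,.12-q[0]*.0004)
E
```

```text
17.65 [ 0.55666518 -0.09214707  0.11649228] 0.013677881406199814 39.996036887168884 [ 15.56995741  -4.46652321 -12.65309222] 0.002107514222950471
before 0.642 0.0 0.0
before 0.64 -0.0973 0.0018
before 0.638 -0.0973 0.002
before 0.636 -0.0973 0.0022
before 0.634 -0.0976 0.0034
before 0.632 -0.0975 0.0036
before 0.63 -0.0975 0.0032
before 0.628 -0.0974 0.0032
before 0.626 -0.097 0.0032
before 0.622 0.0 0.0
before 0.618 0.0 0.0
now 0.642 0.0 0.0
now 0.64 -0.0972 0.0016
now 0.638 -0.0972 0.0014
now 0.636 -0.0974 0.0018
now 0.634 -0.0973 0.002
now 0.632 -0.0972 0.0018
now 0.63 -0.0971 0.0018
now 0.628 -0.097 0.0018
now 0.626 0.0 0.0
now 0.622 0.0 0.0
now 0.618 0.0 0.0
```

```bash
python3 -c "
from plant import *
print(close_job())"
```

```text
the job is handed in; nothing more can be done
None
```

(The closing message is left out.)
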